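# Slide two serving boards out over the step's edge

### The arm

A 7-joint arm with a two-finger parallel gripper is mounted at the origin on the work surface. World frame = base frame: x ahead of the robot, y to its left, z up, the work surface at z = 0. Lengths are in m, angles in rad, forces in N, time in s.
With the tool pointing down it reaches from about 0.35 to 0.9 m from the base axis. Payload 8.1 kg.
Tool frame: the origin (TCP) lies where the fingers leave the gripper's body, on its centre line; the fingertips stand 73 mm ahead of it and the grasp point (between the pads) lies 54 mm ahead of it; z points along the fingers, y is the line along which they close (so a half turn about z gives the same grasp; the last joint's range is limited). The gripper opens to 85 mm and grips with 20 to 120 N. Pads are 22 mm wide; open, the fingers measure 114 mm over their backs; the gripper's body (76 mm by 85 mm) begins 54 mm behind the grasp point. The pads swing forward as they close: fully open they stand 13 mm farther back than shut.
Start: joints at [1.108, 0.434, 0.025, 1.573, -0.012, 1.134, -0.075], TCP at [0.22, -0.585, 0.304] pointing down, gripper open.
Joint ranges: [-2.62, 2.62], [-0.44, 2.09], [-1.27, 1.32], [0.08, 2.57], [-1.32, 4.46], [0.12, 2], [-2.74, 2.74]. Speed limits (rad/s): [2.22, 2.22, 3.01, 3.01, 3.14, 3.14, 3.14].

### API

Orientations are given as a rotation vector (axis times angle).
In Python, from station import manip, vision gives the robot as it stands.
- The arm moves only by the shell command python3 -m handwheel 'ROWS' [OPENING] [FORCE]. ROWS is JSON, one flat list of numbers, 4 for each row, row after row: the shift along the tool's x, y, z in cm, then the turn about the tool's z in rad. A call has 1 to 20 rows; each row shifts and turns the commanded pose from where the row before left it, along the tool's axes as they then stand; what a row does not reach is not made up. A row lasts 1/12 s, in which the tool goes at most 41.7 mm and 7.16 degrees, less where a joint would pass 70% of its speed; a pose out of reach is approached as far as the arm can. A call is refused whole if a number of a shift passes 4.17 or a number of a turn 0.125, either way. A call with a gripper value outside its range is refused whole. OPENING is the finger opening in cm, from 0 to 8.54, set as the call begins (- or left out, the last holds). The fingers move at their own pace and stop on an object; FORCE is the grip in N (left out, the last holds). Time passes only in rows, so rows that do not move let the fingers close. It gives the time, the measured TCP pose, the force, the opening and the grip force at its end, in the units of the state.
- manip.observe(): the state, without advancing time (a new reading comes with each control period).
- vision.capture(name): name is "side" or "top"; returns (picture, depth): 400x640x3 uint8, red, green, blue; 400x640 float32, m along the optical axis (not along the pixel's ray), 0 where there is no reading.
- vision.calibration(name): a dict with "vfov" (degrees; the focal length in pixels is half the picture's height over the tangent of half this angle, whatever the lens; pixels are square), "cx", "cy" (the principal point, pixels), "rvec" (rotation vector, rad) and "tvec" (3), from world to camera coordinates, as OpenCV has them. Camera axes: x right, y down, z forward; pixel columns grow to the right and rows downward; lengths in m; the calibration is good to about 2 mm. A picture is of the moment at which its call begins. calibration takes no time and is no camera call.
- manip.job_done(): hands the job in; it is judged then, once.
The state is a dict: "clock": time; "joints": joint angles; "qvel": joint speeds; "joint_efforts": joint torques, N m; "position": TCP position; "ee_rot": TCP orientation; "wrist_force": force on the tool from outside, world axes, zero at the start; "ft_torque": the same for the moment, N m; "opening": opening from 0.0 (shut) to 1.0 (fully open); "grip_force": force on a finger pad.
Only numpy, scipy, OpenCV 4.12 (cv2) and the standard library are available. Lean on these libraries where they do the work, as an engineer would, in place of code of your own. Each camera call takes 0.05 s, during which the arm holds its last target. There are 200 camera calls.

### The job

Set out both serving boards for pick-up: with the fingertips, slide each one away from you over the front edge of the plywood step until the line painted across it lies right above that edge and runs along it. Only push the boards, keeping them flat on the step; do not pick them up or tip them, and leave the tin and everything else where it stands. Finish with the hand clear.

Things in the scene. Friction and masses are not known exactly. Their poses are not given: they have to be found in the camera images.
- step: Low plywood serving step, fixed to the table: 300 mm deep (x), 560 mm wide (y), 80 mm high, flat level top. Origin under its centre, at table height; x points away from the robot to the front (visitors') edge, z up.
- step_edge (a point): Middle of the step's front (far) top edge, 150 mm ahead of the step's origin and 80 mm up. Axes as the step's: x points out over the edge, y along the edge, z up.
- white_board: White plastic serving board, loose, lying flat on the step: 150 mm deep (x), 140 mm wide (y), 8 mm thick, 0.11 to 0.23 kg. Origin at the centre of its underside; x points to its front end (the end towards the step's front edge), z up. A small black dot marks its rear left corner. Which board lies left and which right varies.
- white_line (a point): Middle of the red line painted across the top of the white board, 6 mm wide, parallel to the board's front end and 45 mm behind it (30 mm ahead of the board's centre), 8 mm above its underside. Axes as the board's.
- green_board: Green plastic serving board, loose, lying flat on the step: 150 mm deep (x), 140 mm wide (y), 8 mm thick, 0.11 to 0.23 kg. Origin at the centre of its underside; x points to its front end (the end towards the step's front edge), z up. A small black dot marks its rear left corner. Which board lies left and which right varies.
- green_line (a point): Middle of the white line painted across the top of the green board, 6 mm wide, parallel to the board's front end and 30 mm behind it (45 mm ahead of the board's centre), 8 mm above its underside. Axes as the board's.
- tin: Bystander, loose: closed food tin with a yellow label, 66 mm across and 75 mm high, standing on the step between the two boards. Origin at the centre of its underside.
- blue_bottle: Bystander, loose: blue bottle, 68 mm across, 200 mm high, on the table at the right. Origin at the centre of its underside.
- mug: Bystander, loose: white mug, 80 mm across, 90 mm high, on the table at the right. Origin at the centre of its underside.
- jar: Bystander, loose: amber jar with a red cap, 72 mm across, 100 mm high, on the table at the left. Origin at the centre of its underside.
- tub: Bystander, loose: brown round tub with a white lid, 104 mm across, 70 mm high, on the table at the left. Origin at the centre of its underside.
Not all that is in view belongs to the job. There is more than one size of the white_board; the job needs the largest.

How it is judged:
At the end, for the whole second after the job is handed in: On each board the middle of the line is within 8 mm of the step's front edge (measured square to the edge) and the line runs along the edge within 0.1 rad; the boards lie flat on the step, still, within its width (x of white_line in the frame of step_edge between -0.008 and 0.008 m and angle between the x axis of each of white_board, green_board and the x axis of step, either way round below 0.1 rad and y of white_board in the frame of step between -0.21 and 0.21 m and height (world z) of white_board between 0.077 and 0.084 m and angle between each of white_board, green_board's own z axis and vertical below 0.05 rad and linear speed of each of white_board, green_board below 0.01 m/s and x of green_line in the frame of step_edge between -0.008 and 0.008 m and y of green_board in the frame of step between -0.21 and 0.21 m and height (world z) of green_board between 0.077 and 0.084 m); the robot touches nothing.
It fails at once if the white board is lifted, tipped up or dropped (its centre more than 15 mm above the step or 15 mm below it, or tilted more than 0.15 rad) (height (world z) of white_board above 0.095 m or height (world z) of white_board below 0.065 m or angle between white_board's own z axis and vertical above 0.15 rad).
It fails at once if the green board is lifted, tipped up or dropped (its centre more than 15 mm above the step or 15 mm below it, or tilted more than 0.15 rad) (height (world z) of green_board above 0.095 m or height (world z) of green_board below 0.065 m or angle between green_board's own z axis and vertical above 0.15 rad).
It fails at once if one of the other things is moved by more than 20 mm or tipped by more than 0.3 rad (distance of any of tin, blue_bottle, mug, jar, tub from where it was at the start of the episode above 0.02 m or angle between any of tin, blue_bottle, mug, jar, tub's own z axis and vertical above 0.3 rad).
It also fails if it takes over 64 s, if anything falls off the work surface, if the arm or the gripper's body presses on something with over 40 N, if the wrist force passes 120 N, or if a joint passes its speed limit or range.

## Working session

There is one attempt and no reset: what is moved stays moved. The work goes in short steps, Python scripts to look and compute and a shell command to move; the robot and the scene stay as the last step left them, time stands still between calls to the robot, and variables do not carry over. Pictures are saved under pics/ and viewed, at most 10 in all, crops included, and the job is handed in when it is done.

```bash
mkdir -p pics; cat > h.py <<'E'
import numpy as np,cv2
from station import manip,vision
def cap(n):
    p,d=vision.capture(n);c=vision.calibration(n);return p,d,c
def world(c,d,u,v,z=None):
    u=np.atleast_1d(u).astype(float);v=np.atleast_1d(v).astype(float)
    f=200/np.tan(np.radians(c["vfov"])/2);R=cv2.Rodrigues(np.array(c["rvec"],float))[0];t=np.array(c["tvec"],float)
    r=np.c_[(u-c["cx"])/f,(v-c["cy"])/f,np.ones(len(u))]
    if z is None: return (r*d[v.astype(int),u.astype(int)][:,None]-t)@R
    o=-R.T@t; w=r@R
    return o+w*((z-o[2])/w[:,2])[:,None]
E
python3 - <<'E'
from h import *
for n in("side","top"):
    p,d,c=cap(n);cv2.imwrite(f"pics/{n}0.png",p[...,::-1]);print(n,c);np.savez(f"{n}0",p=p,d=d)
s=manip.observe();print(s["position"],s["ee_rot"],s["clock"])
E
```

```text
side {'vfov': 42.30905653447943, 'cx': 323.0052921657038, 'cy': 201.50814991874046, 'rvec': array([ 0.32194127,  2.66468759, -1.41514306]), 'tvec': array([ 0.51583809, -0.00770223,  1.80978454])}
top {'vfov': 43.774823978399645, 'cx': 318.6449163476231, 'cy': 204.4739246438255, 'rvec': array([ 2.14103746, -2.07922761,  0.21768041]), 'tvec': array([-0.00312868,  0.50039506,  1.67981887])}
[ 0.21990369 -0.58466446  0.30323115] [-3.08959105e+00 -5.61775182e-01  5.37899548e-04] 0.1
```

View pics/top0.png

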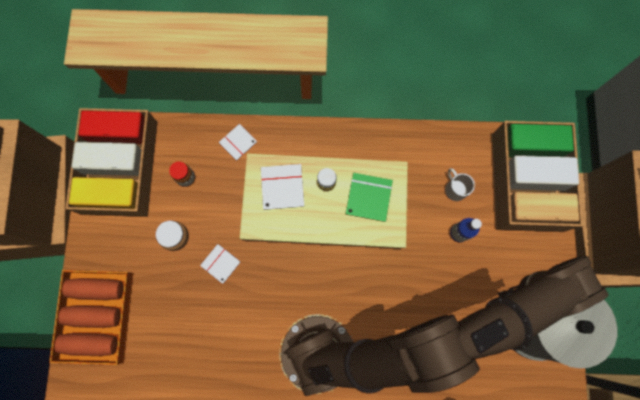

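View pics/side0.png

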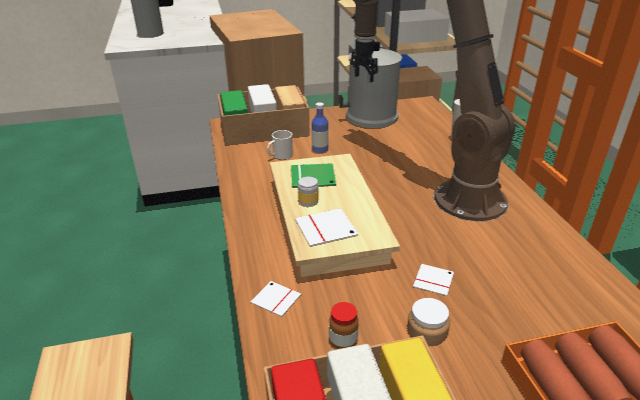

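In the top view, the white board candidates are the one on the step at (282,187) and small ones on the table at (238,141) and (220,263). The first is largest and lies on the step, so I choose it. The only green board is at (369,197), and the tin is at (327,179). Next I'll check with a crop and measure.

```bash
cat >> h.py <<'E'
def measure(n="top",save=None,verbose=True):
    p,d,c=cap(n)
    H,S,V=cv2.split(cv2.cvtColor(p,cv2.COLOR_RGB2HSV).astype(int))
    vv,uu=np.mgrid[0:400,0:640]
    W=world(c,d,uu.ravel(),vv.ravel()).reshape(400,640,3)
    ok=d>0
    # step: wood-coloured region near z=.08
    top=ok&(abs(W[...,2]-.083)<.02)&(W[...,0]>.3)&(W[...,0]<.95)&(abs(W[...,1])<.5)
    k=np.ones((3,3),np.uint8)
    L=cv2.connectedComponentsWithStats(top.astype(np.uint8))
    i=1+np.argmax(L[2][1:,4]); st=L[1]==i
    near=cv2.dilate(st.astype(np.uint8),np.ones((9,9)))>0
    out={}
    def rect(m,z):
        cs=max(cv2.findContours(m.astype(np.uint8),cv2.RETR_EXTERNAL,cv2.CHAIN_APPROX_NONE)[0],key=cv2.contourArea)[:,0]
        P=world(c,d,cs[:,0],cs[:,1],z)[:,:2]; r=cv2.minAreaRect(P.astype(np.float32)*1000)
        return r,cv2.boxPoints(r)
    hue={"green":(H>45)&(H<85)&(S>100)&near,"white":(S<50)&(V>140)&near}
    red=((H<8)|(H>172))&(S>90)&near
    for q in hue:
        m=hue[q]
        if q=="white": m=m|red
        m=cv2.morphologyEx(m.astype(np.uint8),cv2.MORPH_CLOSE,np.ones((7,7)))
        n_,lab,stt,_=cv2.connectedComponentsWithStats(m); j=1+np.argmax(stt[1:,4]); m=lab==j
        r,b=rect(m,.088); out[q]=(r,b)
        ln=(red&m) if q=="white" else (m&(S<130)&(cv2.erode(m.astype(np.uint8),k)>0))
        ys,xs=np.nonzero(ln)
        P=world(c,d,xs,ys,.088)[:,:2]*1000
        if len(P)>5:
            vx,vy,x0,y0=cv2.fitLine(P.astype(np.float32),cv2.DIST_HUBER,0,.01,.01).ravel()
            out[q+"_line"]=(x0,y0,np.arctan(-vx/vy),len(P))
        if verbose: print(q,"rect",np.round(r[0],1),np.round(r[1],1),round(r[2],1),"corners",np.round(b).astype(int).tolist(),"z",np.median(W[m][:,2]).round(4))
        if verbose and q+"_line" in out: print(" line",np.round(out[q+"_line"],3))
    return p,W,st,rect,out
E
python3 - <<'E'
from h import *
p,W,st,rect,o=measure()
r,b=rect(st,.08);print("step",r,b.round().tolist(), np.median(W[st][:,2]))
tin=(W[...,2]>.12)&(W[...,2]<.2)&(abs(W[...,1]-0)<.2)&(W[...,0]>.4)&(W[...,0]<.8)
print("tin",W[tin].mean(0),W[tin].min(0),W[tin].max(0),tin.sum())
cv2.imwrite("pics/crop0.png",cv2.resize(p[130:260,205:425,::-1],None,fx=3.6,fy=3.6,interpolation=cv2.INTER_CUBIC))
E
```

```text
green rect [ 525.9 -159.5] [139.1 149. ] 80.7 corners [[441, -216], [588, -240], [611, -103], [464, -79]] z 0.0878
 line [ 5.68750e+02 -1.68296e+02 -1.01000e-01  2.36000e+02]
white rect [552.6 138.7] [152.5 143. ] 5.8 corners [[470, 202], [484, 60], [636, 75], [621, 218]] z 0.0875
 line [5.82990e+02 1.49905e+02 1.13000e-01 1.80000e+01]
step ((512.4774780273438, -7.6998291015625), (559.8274536132812, 302.2162780761719), 88.59266662597656) [[355.0, -284.0], [657.0, -291.0], [670.0, 268.0], [368.0, 276.0]] 0.08115473332229833
tin [ 0.5691715  -0.01179204  0.15113574] [ 0.54011302 -0.044682    0.12026447] [0.60558034 0.01942266 0.16382119] 324
```

View pics/crop0.png

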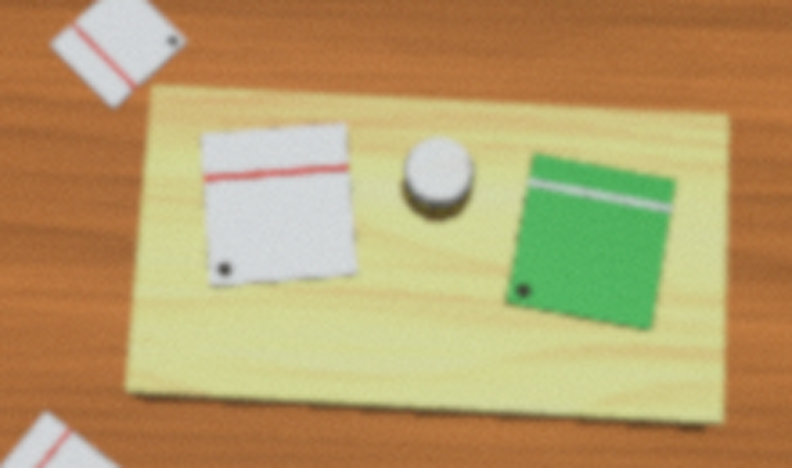

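The crop shows the large white board on the left (red line, dot at rear left), green on the right, and the tin between them. The step's yaw is about -0.024 rad. The white board needs about 85 mm of travel and the green about 90 mm. Plan: push with the open fingers as a two-point fence set square to the step, green first.

```bash
cat >> h.py <<'E'
from scipy.spatial.transform import Rotation as Ro
def go(x,y,z):
    s=manip.observe();R=Ro.from_rotvec(s["ee_rot"]).as_matrix()
    print("t",s["clock"],"pos",np.round(s["position"],4),"heading",np.arctan2(R[1,0],R[0,0]).round(4),"tilt",np.round(R[:,2],3),"F",np.round(s["wrist_force"],1),"open",s["opening"])
    print("tool shift cm",np.round((R.T@(np.array([x,y,z])-s["position"]))*100,2))
E
python3 -m handwheel '[0,0,0,0.096, 0,0,0,0.096, 0,0,0,0.096, 0,0,0,0.096, 0,0,0,0]' 8.54
python3 -c "
from h import *
go(.405,-.157,.22)"
```

```text
clock: 0.57
position: [0.2201, -0.5848, 0.3036]
ee_rot: [-3.141, 0.045, 0.001]
wrist_force: [-0.5, -0.2, 0.5]
opening: 1.001
grip_force: 0.0
t 0.5667 pos [ 0.2201 -0.5848  0.3036] heading -0.0286 tilt [-0.     0.001 -1.   ] F [-0.5 -0.2  0.5] open 1.0012732921109766
tool shift cm [ 17.26 -43.29   8.38]
```

```bash
python3 -m handwheel '[1.15,-2.89,0,0, 1.15,-2.89,0,0, 1.15,-2.89,0,0, 1.15,-2.89,0,0, 1.15,-2.89,0,0, 1.15,-2.89,0,0, 1.15,-2.89,0,0, 1.15,-2.89,0,0, 1.15,-2.89,0,0, 1.15,-2.89,0,0, 1.15,-2.89,0,0, 1.15,-2.89,0,0, 1.15,-2.89,0,0, 1.15,-2.89,0,0, 1.15,-2.89,0,0, 0,0,2,0, 0,0,2,0, 0,0,2,0, 0,0,2.0,0, 0,0,0,0]'
python3 -c "
from h import *
go(.405,-.157,.165)"
```

```text
clock: 2.23
position: [0.4012, -0.1553, 0.2211]
ee_rot: [-3.14, 0.033, 0.008]
wrist_force: [-1.6, 0.4, -0.5]
opening: 1.001
grip_force: 0.0
t 2.2333 pos [ 0.4012 -0.1553  0.2211] heading -0.0207 tilt [-0.005  0.001 -1.   ] F [-1.6  0.4 -0.5] open 1.0005676556745005
tool shift cm [0.41 0.17 5.6 ]
```

```bash
python3 -m handwheel '[0,0,2,0, 0,0,2,0, 0,0,1,0, 0,0,0.7,0, 0,0,0,0, 0,0,0,0]'
python3 -m handwheel '[0,0,0.2,0, 0,0,0.2,0, 0,0,0,0, 0,0,0,0]'
python3 -m handwheel '[0,0,0.2,0, 0,0,0.1,0, 0,0,0,0, 0,0,0,0]'
python3 - <<'E'
from h import *
p,d,c=cap("side");cv2.imwrite("pics/s1.png",cv2.resize(p[110:260,250:450,::-1],None,fx=4,fy=4,interpolation=cv2.INTER_CUBIC))
go(.405,-.157,.15)
E
```

```text
clock: 2.73
position: [0.4033, -0.1559, 0.1675]
ee_rot: [3.141, -0.037, 0.0]
wrist_force: [-0.3, -0.6, -0.1]
opening: 1.001
grip_force: 0.0
clock: 3.07
position: [0.4031, -0.1559, 0.1632]
ee_rot: [3.141, -0.038, 0.001]
wrist_force: [-0.9, 0.1, 0.4]
opening: 1.002
grip_force: 0.0
clock: 3.4
position: [0.4029, -0.1558, 0.1598]
ee_rot: [-3.141, 0.038, 0.0]
wrist_force: [0.1, 1.2, -1.3]
opening: 1.0
grip_force: 0.0
t 3.45 pos [ 0.403  -0.1558  0.1599] heading -0.0242 tilt [-0.  0. -1.] F [ 0.2 -0.4 -0.3] open 0.9982102987652007
tool shift cm [0.21 0.11 0.99]
```

View pics/s1.png

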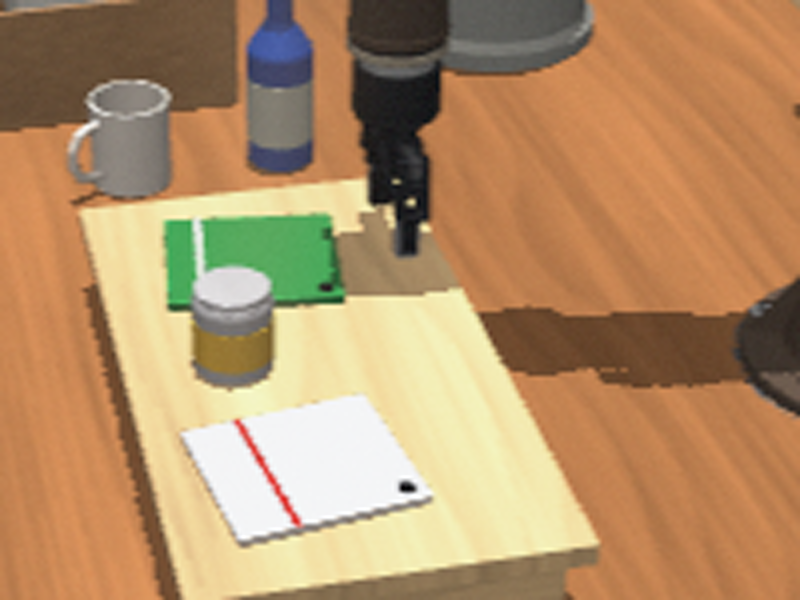

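The open fingers hang above the step, behind the green board and well clear of the tin. I'll lower slowly to find contact.

```bash
python3 -m handwheel '[0,0,0.2,0, 0,0,0.2,0, 0,0,0,0, 0,0,0,0]' | sed -n '2p;4p'
python3 -m handwheel '[0,0,0.2,0, 0,0,0,0, 0,0,0,0]' | sed -n '2p;4p'
python3 -m handwheel '[0,0,0.2,0, 0,0,0,0, 0,0,0,0]'| sed -n '2p;4p'
```

```text
position: [0.4029, -0.1558, 0.1557]
wrist_force: [0.8, -0.6, -0.3]
position: [0.4029, -0.1558, 0.1538]
wrist_force: [-0.3, -0.0, -0.5]
position: [0.403, -0.1558, 0.1518]
wrist_force: [-0.0, 1.7, -0.0]
```

```bash
python3 -m handwheel '[0,0,0.2,0, 0,0,0.2,0, 0,0,0,0, 0,0,0,0]' | sed -n '2p;4p'
python3 -m handwheel '[0,0,0.2,0, 0,0,0.1,0, 0,0,0,0, 0,0,0,0]' | sed -n '2p;4p'
python3 -m handwheel '[0,0,0.1,0, 0,0,0,0, 0,0,0,0]'| sed -n '2p;4p'
python3 -m handwheel '[0,0,0.1,0, 0,0,0,0, 0,0,0,0]'| sed -n '2p;4p'
```

```text
position: [0.4029, -0.1558, 0.1477]
wrist_force: [0.1, -0.4, 0.2]
position: [0.403, -0.1558, 0.1448]
wrist_force: [-0.4, 0.0, -0.1]
position: [0.403, -0.1558, 0.1439]
wrist_force: [0.8, -0.3, -0.0]
position: [0.403, -0.1558, 0.1429]
wrist_force: [-0.1, 0.1, 0.3]
```

```bash
python3 -m handwheel '[0,0,0.1,0, 0.4,0,0,0, 0.4,0,0,0, 0.4,0,0,0, 0.4,0,0,0, 0.4,0,0,0, 0.4,0,0,0, 0.4,0,0,0, 0.4,0,0,0, 0.4,0,0,0, 0.4,0,0,0, 0.4,0,0,0, 0.4,0,0,0, 0.4,0,0,0, 0.4,0,0,0, 0.4,0,0,0, 0.4,0,0,0, 0.4,0,0,0, 0.4,0,0,0, 0,0,0,0]'
python3 - <<'E'
from h import *
p,W,st,rect,o=measure()
go(.529,-.157,.142)
cv2.imwrite("pics/t2.png",cv2.resize(p[130:260,205:425,::-1],None,fx=3.6,fy=3.6,interpolation=cv2.INTER_CUBIC))
E
```

```text
clock: 7.12
position: [0.476, -0.1575, 0.142]
ee_rot: [3.141, -0.038, 0.002]
wrist_force: [-0.5, 0.6, 0.4]
opening: 0.998
grip_force: 0.0
green rect [ 561.7 -148.9] [135.2 146. ] 88.7 corners [[487, -215], [633, -218], [636, -83], [490, -80]] z 0.0881
 line [ 557.459 -106.907    1.555  153.   ]
white rect [552.7 138.6] [152.2 144.2] 6.1 corners [[469, 202], [485, 59], [636, 75], [621, 218]] z 0.0875
 line [5.82990e+02 1.49905e+02 1.13000e-01 1.80000e+01]
t 7.1667 pos [ 0.4756 -0.1575  0.1419] heading -0.024 tilt [ 0.001 -0.    -1.   ] F [-0.2 -0.2 -0.2] open 0.999655343255394
tool shift cm [ 5.34 -0.17 -0.  ]
```

View pics/t2.png

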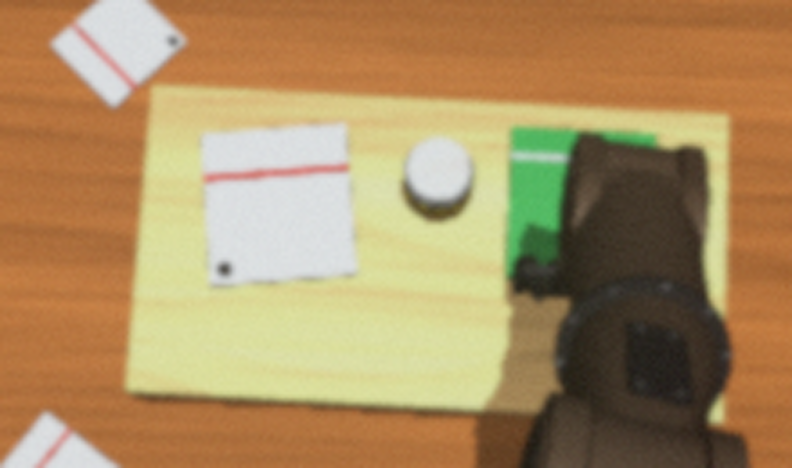

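Green is square to the step now, with its line partly visible at (540,157) in the crop, and the tin is untouched. I'll push 48 mm more, then look again.

```bash
python3 -m handwheel '[0.4,0,0,0, 0.4,0,0,0, 0.4,0,0,0, 0.4,0,0,0, 0.4,0,0,0, 0.4,0,0,0, 0.4,0,0,0, 0.4,0,0,0, 0.4,0,0,0, 0.4,0,0,0, 0.4,0,0,0, 0.4,0,0,0, 0,0,0,0,0,0,0,0]'
cat >> h.py <<'E'
def gline():
    # green board: distance of line centre and front end from the step edge (edge known from first look)
    p,d,c=cap("top");h=cv2.cvtColor(p,cv2.COLOR_RGB2HSV).astype(int);G=p.astype(int)
    R=[]
    for y in np.arange(-.225,-.07,.01):
        xs=np.arange(.45,.75,.0005)
        f=200/np.tan(np.radians(c["vfov"])/2);K=np.array([[f,0,c["cx"]],[0,f,c["cy"]],[0,0,1]])
        q=cv2.projectPoints(np.c_[xs,0*xs+y,0*xs+.088],np.array(c["rvec"]),np.array(c["tvec"]),K,None)[0][:,0].astype(np.float32)
        prof=cv2.remap(p,q[:,:1].copy(),q[:,1:].copy(),cv2.INTER_LINEAR)[:,0].astype(float)
        g=prof[:,1]-prof[:,0]; green=g>60
        r=prof[:,0]; 
        if green.sum()<20: continue
        e=xs[green].max()
        win=(xs>e-.045)&(xs<e-.015); w=np.clip(r[win]-np.percentile(r[win],30),0,None)
        if r[win].max()<120: continue
        R.append((y,(w*xs[win]).sum()/w.sum(),e,edge(y),prof[:,1][win].max()))
    print(np.round(R,4))
def edge(y): return .657+(y+.291)*.0233
E
python3 -c "
from h import *
gline();go(.529,-.157,.142)"
```

```text
clock: 8.33
position: [0.5234, -0.1587, 0.1419]
ee_rot: [3.141, -0.038, 0.001]
wrist_force: [-0.3, -0.6, -0.3]
opening: 1.0
grip_force: 0.0
[[-1.350e-01  6.555e-01  6.805e-01  6.606e-01  1.520e+02]
 [-1.250e-01  6.548e-01  6.810e-01  6.609e-01  2.010e+02]
 [-1.150e-01  6.548e-01  6.810e-01  6.611e-01  2.080e+02]
 [-1.050e-01  6.552e-01  6.815e-01  6.613e-01  2.090e+02]
 [-9.500e-02  6.553e-01  6.815e-01  6.616e-01  2.000e+02]
 [-8.500e-02  6.499e-01  6.690e-01  6.618e-01  1.900e+02]]
t 8.3833 pos [ 0.5231 -0.1587  0.1419] heading -0.0242 tilt [ 0. -0. -1.] F [ 0.1  0.1 -0.3] open 1.0024912784168822
tool shift cm [ 0.58 -0.19 -0.01]
```

```bash
python3 -m handwheel '[0.3,0,0,0, 0.2,0,0,0, 0,0,0,0, -2,0,0,0, -3,0,0,0, 0,0,-3,0, 0,0,-3,0, -1,-3,-2,0, -1,-3,-2,0, 0,-3.5,0,0, 0,-3.5,0,0, 0,-3.5,0,0, 0,-3.5,0,0, 0,-3.5,0,0, 0,-3.5,0,0, 0,0,0,0]'
python3 - <<'E'
from h import *
gline()
p,W,st,rect,o=measure()
P=W[st&(W[...,1]>.0)&(W[...,1]<.05)];
go(.43,.14,.2)
E
```

```text
clock: 9.72
position: [0.4643, 0.1203, 0.2426]
ee_rot: [-3.137, 0.025, -0.003]
wrist_force: [0.4, 0.1, -0.0]
opening: 1.001
grip_force: 0.0
[[-2.150e-01  6.569e-01  6.825e-01  6.588e-01  1.940e+02]
 [-2.050e-01  6.570e-01  6.830e-01  6.590e-01  1.930e+02]
 [-1.950e-01  6.572e-01  6.830e-01  6.592e-01  1.910e+02]
 [-1.850e-01  6.572e-01  6.835e-01  6.595e-01  1.940e+02]
 [-1.750e-01  6.574e-01  6.840e-01  6.597e-01  2.000e+02]
 [-1.650e-01  6.579e-01  6.845e-01  6.599e-01  1.940e+02]
 [-1.550e-01  6.580e-01  6.845e-01  6.602e-01  1.980e+02]
 [-1.450e-01  6.586e-01  6.845e-01  6.604e-01  1.970e+02]
 [-1.350e-01  6.587e-01  6.845e-01  6.606e-01  2.010e+02]
 [-1.250e-01  6.588e-01  6.850e-01  6.609e-01  2.050e+02]
 [-1.150e-01  6.592e-01  6.855e-01  6.611e-01  2.050e+02]
 [-1.050e-01  6.593e-01  6.855e-01  6.613e-01  1.930e+02]
 [-9.500e-02  6.597e-01  6.860e-01  6.616e-01  2.000e+02]]
green rect [ 612.1 -150.8] [137.7 147.7] 88.5 corners [[537, -218], [684, -221], [688, -84], [540, -80]] z 0.0877
 line [ 6.55867e+02 -1.53159e+02  1.90000e-02  2.02000e+02]
white rect [592.2 -12.9] [60.6 65.5] 1.7 corners [[561, 19], [563, -46], [623, -45], [621, 21]] z 0.154
t 9.8167 pos [0.4644 0.1144 0.242 ] heading -0.0206 tilt [ 0.  0. -1.] F [-0.6 -0.8 -0.3] open 0.9945205407599259
tool shift cm [-3.5  -2.49  4.2 ]
```

Green's line is 1–3 mm short of the edge and parallel to it, so it's done. White next: start at (0.43, 0.141).

```bash
python3 -m handwheel '[-1.7,-1.3,0,0, -1.7,-1.3,0,0, 0,0,0,0, 0,0,0,0]' >/dev/null
python3 -c "
from h import *
p,W,st,rect,o=measure(verbose=False)
go(.43,.141,.142)"
```

```text
t 10.2 pos [0.4315 0.1384 0.242 ] heading -0.0254 tilt [ 0.    -0.001 -1.   ] F [ 0.2  0.2 -0.2] open 1.002333190525084
tool shift cm [-0.16 -0.26 10.  ]
```

```bash
python3 -m handwheel '[-0.2,-0.3,2,0, 0,0,2,0, 0,0,2,0, 0,0,1.5,0, 0,0,1,0, 0,0,0.6,0, 0,0,0.4,0, 0,0,0.3,0, 0,0,0,0, 0,0,0,0]'
python3 -c "
from h import *
go(.549,.138,.142)"
```

```text
clock: 11.03
position: [0.4296, 0.1425, 0.1442]
ee_rot: [-3.141, 0.039, -0.001]
wrist_force: [0.5, -1.2, -0.1]
opening: 1.001
grip_force: 0.0
t 11.0333 pos [0.4296 0.1425 0.1442] heading -0.0247 tilt [ 0.001  0.    -1.   ] F [ 0.5 -1.2 -0.1] open 1.0010309305698903
tool shift cm [11.95  0.16  0.23]
```

Push 11.2 cm in total: 7.2 first, then 4.0.

```bash
python3 -m handwheel '[0,0,0.2,0, 0.4,0,0,0, 0.4,0,0,0, 0.4,0,0,0, 0.4,0,0,0, 0.4,0,0,0, 0.4,0,0,0, 0.4,0,0,0, 0.4,0,0,0, 0.4,0,0,0, 0.4,0,0,0, 0.4,0,0,0, 0.4,0,0,0, 0.4,0,0,0, 0.4,0,0,0, 0.4,0,0,0, 0.4,0,0,0, 0.4,0,0,0, 0.4,0,0,0, 0,0,0,0]'
python3 -m handwheel '[0.4,0,0,0, 0.4,0,0,0, 0.4,0,0,0, 0.4,0,0,0, 0.4,0,0,0, 0.4,0,0,0, 0.4,0,0,0, 0.4,0,0,0, 0.4,0,0,0, 0.4,0,0,0, 0,0,0,0, 0,0,0,0]'
cat >> h.py <<'E'
def wline():
    p,d,c=cap("top");R=[]
    f=200/np.tan(np.radians(c["vfov"])/2);K=np.array([[f,0,c["cx"]],[0,f,c["cy"]],[0,0,1]])
    xs=np.arange(.62,.72,.0005)
    for y in np.arange(.06,.22,.01):
        q=cv2.projectPoints(np.c_[xs,0*xs+y,0*xs+.088],np.array(c["rvec"]),np.array(c["tvec"]),K,None)[0][:,0].astype(np.float32)
        pr=cv2.remap(p,q[:,:1].copy(),q[:,1:].copy(),cv2.INTER_LINEAR)[:,0].astype(float)
        w=np.clip(pr[:,0]-pr[:,1]-60,0,None)*(pr[:,2]>pr[:,1]-25)
        if w.sum()>100: R.append((y,(w*xs).sum()/w.sum(),edge(y)-.001))
    print(np.round(R,4))
E
python3 - <<'E'
from h import *
wline(); go(.549,.138,.142)
p,d,c=cap("top");cv2.imwrite("pics/t3.png",cv2.resize(p[130:260,205:425,::-1],None,fx=3.6,fy=3.6,interpolation=cv2.INTER_CUBIC))
E
```

```text
clock: 12.7
position: [0.5023, 0.1407, 0.1419]
ee_rot: [-3.141, 0.039, -0.001]
wrist_force: [-0.4, -0.3, -0.3]
opening: 1.001
grip_force: 0.0
clock: 13.7
position: [0.5417, 0.1399, 0.1419]
ee_rot: [-3.141, 0.039, -0.001]
wrist_force: [0.2, 0.6, -0.3]
opening: 0.999
grip_force: 0.0
[[0.09   0.656  0.6649]]
t 13.75 pos [0.5415 0.1399 0.142 ] heading -0.0244 tilt [ 0.001  0.    -1.   ] F [-0.4  0.4 -0.2] open 0.9980147973377619
tool shift cm [ 0.75  0.17 -0.  ]
```

View pics/t3.png

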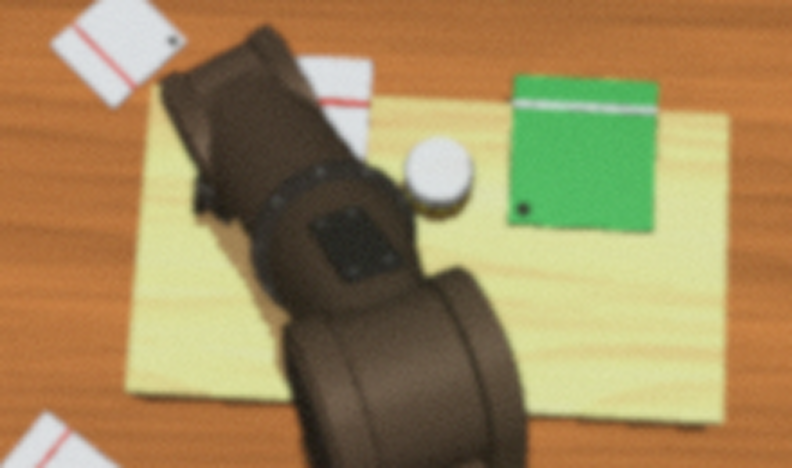

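Green's line (585,107 in the crop) sits right on the edge. White's line (345,102) still needs about 7 mm.

```bash
python3 -m handwheel '[0.3,0,0,0, 0.2,0,0,0, 0.2,0,0,0, 0,0,0,0, -2,0,0,0, -3,0,0,0, 0,0,-3,0, 0,0,-3,0, -3,0,-3,0, -3,0,-3,0, -1,2.5,0,0, 0,3.5,0,0, 0,3.5,0,0, 0,3.5,0,0, 0,3.5,0,0, 0,3.5,0,0, 0,3.5,0,0, 0,3.5,0,0, 0,0,0,0]'
python3 - <<'E'
from h import *
wline(); 
p,W,st,rect,o=measure()
cv2.imwrite("pics/t4.png",cv2.resize(p[130:260,205:425,::-1],None,fx=3.6,fy=3.6,interpolation=cv2.INTER_CUBIC))
E
```

```text
clock: 15.38
position: [0.4222, -0.1341, 0.2611]
ee_rot: [3.138, -0.051, 0.001]
wrist_force: [0.5, -0.2, 1.1]
opening: 1.001
grip_force: 0.0
[]
green rect [ 612.6 -150.1] [136.2 147.4] 89.0 corners [[538, -217], [685, -220], [688, -83], [540, -81]] z 0.0878
 line [ 6.55729e+02 -1.53586e+02  2.70000e-02  2.01000e+02]
white rect [631.6 126.8] [142.9 151.6] 88.9 corners [[554, 57], [706, 54], [709, 197], [557, 200]] z 0.0874
 line [ 6.63390e+02  1.44192e+02 -2.10000e-02  1.10000e+01]
```

View pics/t4.png

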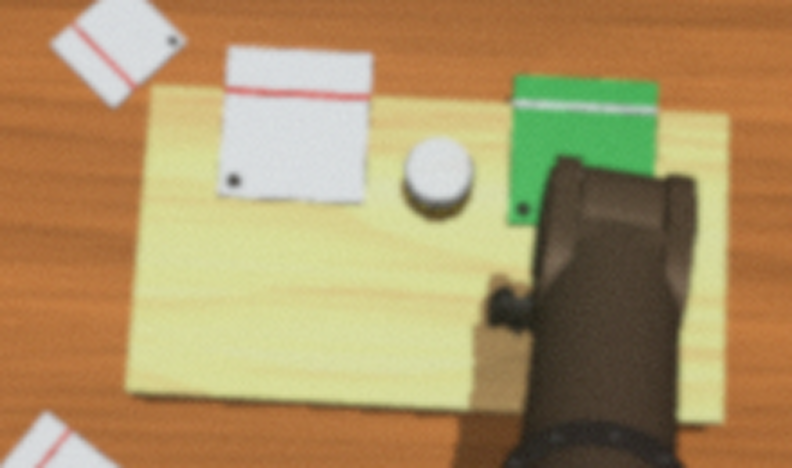

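White looks good too, about 3 mm short. One independent colour-profile check of the edge beside the boards:

```bash
python3 - <<'E'
from h import *
p,d,c=cap("top");f=200/np.tan(np.radians(c["vfov"])/2);K=np.array([[f,0,c["cx"]],[0,f,c["cy"]],[0,0,1]])
xs=np.arange(.63,.70,.0005)
def prof(y,z):
    q=cv2.projectPoints(np.c_[xs,0*xs+y,0*xs+z],np.array(c["rvec"]),np.array(c["tvec"]),K,None)[0][:,0].astype(np.float32)
    return cv2.remap(p,q[:,:1].copy(),q[:,1:].copy(),cv2.INTER_LINEAR)[:,0].astype(float)
E=[]
for y in list(np.arange(-.28,-.235,.005))+list(np.arange(-.06,.04,.005))+list(np.arange(.22,.26,.005)):
    g=cv2.GaussianBlur(prof(y,.08)[:,1:2],(1,9),0).ravel(); E.append((y,xs[np.argmin(np.gradient(g))]))
E=np.array(E);k=np.polyfit(*E.T,1);print("edge fit",k,"rms",np.std(E[:,1]-np.polyval(k,E[:,0])))
for n,ys in(("w",np.arange(.07,.19,.01)),("g",np.arange(-.2,-.1,.01))):
    L=[]
    for y in ys:
        a=prof(y,.088); s=(-(a[:,1]) if n=="w" else a[:,0]); s=s[(xs<.68)]; w=np.clip(s-s.max()+.6*(s.max()-np.median(s)),0,None); L.append((w*xs[xs<.68]).sum()/w.sum())
    L=np.array(L)-np.polyval(k,ys);print(n,"mean mm",L.mean()*1e3,"slope",np.polyfit(ys,L,1)[0],"std",L.std()*1e3)
E
```

```text
edge fit [0.02390684 0.66454867] rms 0.0008302230168118195
w mean mm -4.566592524901593 slope 0.0019545706439765328 std 0.3633377995834321
g mean mm -2.706275426380811 slope 0.0004553492262387761 std 0.17072642350925102
```

Parallel, but white is 3–4.5 mm short. A 3 mm nudge is cheap and gives more margin (tool to x ≈ 0.5515).

```bash
python3 -m handwheel '[0,-3.3,0,0, 0,-3.3,0,0, 0,-3.3,0,0, 0,-3.3,0,0, 0,-3.3,0,0, 0,-3.3,0,0, 0,-3.3,0,0, 0,-3.3,0,0, 2.5,0,0,0, 3,0,0,0, 2,0,0,0, 0,0,0,0, 0,0,0,0]' 
python3 -c "
from h import *
go(.51,.13,.142)"
```

```text
clock: 16.62
position: [0.504, 0.1364, 0.2605]
ee_rot: [-3.141, 0.035, 0.001]
wrist_force: [-0.9, -0.5, -0.2]
opening: 0.999
grip_force: 0.0
t 16.6167 pos [0.504  0.1364 0.2605] heading -0.0224 tilt [-0.001  0.001 -1.   ] F [-0.9 -0.5 -0.2] open 0.9989011524264845
tool shift cm [ 0.62  0.64 11.85]
```

```bash
python3 -m handwheel '[0,0.5,3,0, 0,0,3,0, 0,0,2.5,0, 0,0,1.5,0, 0,0,1,0, 0,0,0.5,0, 0,0,0.3,0, 0,0,0,0, 0,0,0,0]' 
python3 -c "
from h import *
go(.5515,.13,.142)"
```

```text
clock: 17.37
position: [0.5044, 0.1302, 0.1437]
ee_rot: [-3.141, 0.038, -0.002]
wrist_force: [-1.1, -0.2, 0.1]
opening: 0.998
grip_force: 0.0
t 17.3667 pos [0.5044 0.1302 0.1437] heading -0.024 tilt [ 0.001  0.    -1.   ] F [-1.1 -0.2  0.1] open 0.9977269496412604
tool shift cm [ 4.71 -0.1   0.17]
```

```bash
python3 -m handwheel '[0,0,0.2,0, 0.8,0,0,0, 0.8,0,0,0, 0.8,0,0,0, 0.6,0,0,0, 0.4,0,0,0, 0.4,0,0,0, 0.4,0,0,0, 0.3,0,0,0, 0.2,0,0,0, 0,0,0,0, 0,0,0,0]' 
python3 -m handwheel '[-2,0,0,0, -3,0,0,0, 0,0,-3,0, 0,0,-3,0, -3,0,-3,0, -3,0,-3,0, -1,2.5,0,0, 0,3.5,0,0, 0,3.5,0,0, 0,3.5,0,0, 0,3.5,0,0, 0,3.5,0,0, 0,3.5,0,0, 0,3.5,0,0, 0,0,0,0, 0,0,0,0]'
python3 - <<'E'
from h import *
p,W,st,rect,o=measure()
tin=(W[...,2]>.15)&(W[...,2]<.165)&(abs(W[...,1])<.06)&(W[...,0]>.5)&(W[...,0]<.65);print(W[tin].mean(0))
cv2.imwrite("pics/t5.png",cv2.resize(p[130:260,205:425,::-1],None,fx=3.6,fy=3.6,interpolation=cv2.INTER_CUBIC))
E
```

```text
clock: 18.37
position: [0.551, 0.1287, 0.1408]
ee_rot: [3.141, -0.038, 0.0]
wrist_force: [0.4, -0.5, 0.5]
opening: 0.996
grip_force: 0.0
clock: 19.7
position: [0.4252, -0.1402, 0.2598]
ee_rot: [3.141, -0.045, 0.0]
wrist_force: [-0.2, 0.6, -0.3]
opening: 0.999
grip_force: 0.0
green rect [ 612.3 -150.7] [137.9 147.3] 88.5 corners [[537, -218], [684, -221], [688, -84], [540, -80]] z 0.0879
 line [ 6.55934e+02 -1.54459e+02  3.90000e-02  2.01000e+02]
white rect [634.  126.5] [142.8 151.7] 88.6 corners [[556, 57], [708, 53], [712, 196], [560, 200]] z 0.0874
 line [ 6.65905e+02  1.32819e+02 -3.10000e-02  2.00000e+01]
[ 0.5738915  -0.0121863   0.15548256]
```

View pics/t5.png

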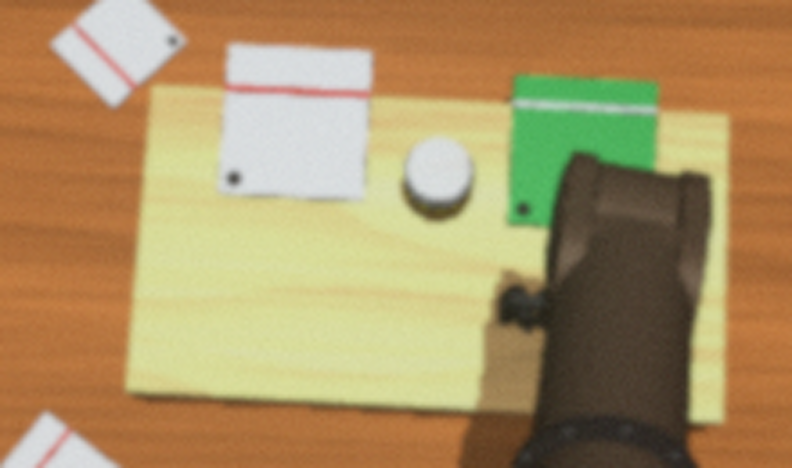

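Both lines lie along the edge, at crop pixels (300,91) for white and (585,106) for green. The tin is unmoved and the hand is clear above the step. Handing in.

```bash
python3 -c "
from station import manip
print(manip.job_done())"
```

```text
the job is handed in; nothing more can be done
None
```

I pushed both boards out over the step's front edge and handed the job in at about 20 s, with the hand clear. By my camera measurements both lines are within about 3 mm of the edge and parallel to it, and the tin has not moved. The hand-in gave no verdict.

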